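Swing the electrode boom over the sample beaker and leave it standing there

TASK

Push the heavy, freely swinging electrode boom round until its glass electrode is over the mouth of the sample beaker on the stirrer, and bring it to rest there so that it stays, centred over the mouth, with nothing touching it: let it stand so for more than five seconds before you finish. Push it gently and only on its upright sides, where the rubber bumpers are: keep off the covers on its top and front and off the electrode, do not knock it, do not let it race or reach its end stops, and leave the other things on the bench where they are.

Things in the scene. Friction and masses are not known exactly. Their poses are not given: they have to be found in the camera images.
- boom (a joint): Boom angle (rad) about the stand's upright axis; growing, it moves the head towards the robot's right (-y); at 0 the boom points along the stand's -x; end stops at -0.95 and 0.95. Ball bearing: no spring or detent, viscous 0.01 N m s/rad, dry friction 0.0003 N m, so it coasts for many seconds. Nominal inertia 0.32 kg m2 (3.2 kg felt at the head; the head's mass varies by a third)
- stand: Grey round foot, 190 mm across, with a post 60 mm across and 165 mm high, fixed to the bench; it carries the boom. Origin on the boom's turning axis at bench level; z up, its -x axis is the boom's direction at angle 0
- boom_axis (a point): Point on the boom's turning axis, 215 mm above the bench; its frame turns with the boom, whose head lies along its -x
- head: Instrument head at the boom's free end: white box, 120 mm along the boom, 100 mm wide, 165 to 265 mm above the bench, centred 320 mm from the turning axis, with a rubber bumper on each side (156 mm wide over both: too wide to grip). Origin at bench level under its centre, turning with it: -x outward along the boom, y across. A beam 100 mm wide, 177 to 237 mm above the bench, joins it to the post
- pad_left (a point): Centre of the outer face of the sprung rubber bumper on the head's own +y side: flat, upright, 90 mm along the boom, 76 mm high, centre 215 mm above the bench, 78 mm from the head's middle plane when free. Pushed, it sinks up to 22 mm into the head against a spring of 40 N/m with hardly any damping, so the boom bounces off whatever it runs into. Outward direction: the head's +y
- pad_right (a point): The same sprung bumper face on the head's own -y side; outward direction: the head's -y
- cover: Thin covers that must not be touched: touch display on the head's top (upper face 273 mm above the bench, the boom's highest part) and over its outer end face (out to 386 mm from the turning axis), and the grey plate on top of the beam. Origin at bench level on the turning axis, turns with the boom
- electrode: Glass electrode, 14 mm across, that hangs under the head's centre; must not be touched. Origin at bench level straight under it
- electrode_tip (a point): Lower end of the glass electrode, 135 mm above the bench, 320 mm from the turning axis
- beaker_rim (a point): Centre of the mouth of the sample beaker, 120 mm above the bench: glass, 90 mm across the mouth, on the white disc of the blue magnetic stirrer (110 x 130 x 43 mm). Fixed, 320 mm from the boom's turning axis, so that the electrode passes 15 mm above it
- reagent: White bottle, 68 mm across, 150 mm high, origin centre of underside; a bystander
- rinse_cup: Clear plastic cup, 68 mm across, 75 mm high, origin centre of underside; a bystander
- jar: Amber jar, 60 mm across, 70 mm high, origin centre of underside; a bystander
- dish: White dish, 80 mm across, 18 mm high, under the beam's path near the stand, origin centre of underside; a bystander
- weight: Brass cylinder, 32 mm across, 30 mm high, origin centre of underside; a bystander
Not all that is in view belongs to the job. What is shaped like the part that bears beaker_rim but pink is not meant.

How it is judged:
By the outcome, as a careful person would: the job done as asked, in the order asked, and still so for the second after the job is handed in, with the robot touching nothing.
It also fails if it takes over 50 s, if anything falls off the work surface, if the arm or the gripper's body presses on something with over 40 N, if the wrist force passes 120 N, or if a joint passes its speed limit or range.

ROBOT

A 7-joint arm with a two-finger parallel gripper is mounted at the origin on the work surface. World frame = base frame: x ahead of the robot, y to its left, z up, the work surface at z = 0. Lengths are in m, angles in rad, forces in N, time in s.
With the tool pointing down it reaches from about 0.425 to 0.875 m from the base axis. Payload 4.7 kg.
Tool frame: the origin (TCP) lies on the centre line of the jaws, within the pads' length; the fingertips stand 14 mm ahead of it and the grasp point (between the pads) lies 5 mm behind it; z points along the fingers, y is the line along which they close (so a half turn about z gives the same grasp; the last joint's range is limited). The gripper opens to 87 mm and grips with 3 to 60 N. Pads are 19 mm wide; open, the fingers measure 117 mm over their backs; the gripper's body (75 mm by 190 mm) begins 51 mm behind the grasp point.
Start: joints at [-1.098, 0.321, -0.07, 1.45, 0.023, 1.371, -0.057], TCP at [0.288, 0.583, 0.237] pointing down, gripper open.
Joint ranges: [-2.86, 2.86], [-0.3, 2.09], [-1.38, 1.24], [0.06, 2.45], [-1.56, 4.7], [0.09, 2.05], [-2.69, 2.69]. Speed limits (rad/s): [2.57, 2.57, 3.14, 3.14, 3.14, 3.14, 3.14].

INTERFACE

Orientations are given as a rotation vector (axis times angle).
In Python, from bench import ctrl gives the robot as it stands.
- The arm moves only by the tool send_rows, never from a script. Its argument "steps" is a list of rows, each an object of numbers: "tx", "ty", "tz": the shift along the tool's x, y, z in units of 60 mm (1.0 is 60 mm); "turn": the turn about the tool's z in units of 8 degrees (1.0 is 8 degrees); "grip": the opening, from 0 (shut) to 1 (fully open). A call has 1 to 12 rows; each row shifts and turns the commanded pose from where the row before left it, along the tool's axes as they then stand; what a row does not reach is not made up. A row lasts 1/8 s, in which the tool goes at most 62.5 mm and 10.7 degrees, less where a joint would pass 70% of its speed; a pose out of reach is approached as far as the arm can. A call is refused whole if a number of a shift passes 1 or a number of a turn 1, either way. A call with a gripper value outside its range is refused whole. The fingers move at their own pace and stop on an object; "newtons" is the grip in N (left out, the last holds). Time passes only in rows, so rows that do not move let the fingers close. It gives the time, the measured TCP pose, the force, the opening and the grip force at its end, in the units of the state.
- ctrl.get_state(): the state, without advancing time (a new reading comes with each control period).
- ctrl.get_image(name): name is "scene" or "top" or "wrist"; returns a dict with "pixels" (420x560x3 uint8, red, green, blue), "K" (3x3 intrinsics, pixels), "dist" ([k1, k2, p1, p2, k3] as OpenCV has them; the pictures are not rectified), "cam_to_world" (4x4, takes a point from camera to world coordinates); the wrist camera has in their place "T_tool_cam" (4x4, takes a point from camera to tool coordinates, whose origin is the TCP and whose axes are the flange's). Camera axes: x right, y down, z forward; pixel columns grow to the right and rows downward; lengths in m; the calibration is good to about 2 mm. A picture is of the moment at which its call begins: read the wrist's pose just before it. There is no depth.
- ctrl.close_job(): hands the job in; it is judged then, once.
The state is a dict: "time": time; "joint_positions": joint angles; "qd": joint speeds; "joint_torque": joint torques, N m; "position": TCP position; "tool_rot": TCP orientation; "ft_force": force on the tool from outside, world axes, zero at the start; "torque": the same for the moment, N m; "grip_width": opening from 0.0 (shut) to 1.0 (fully open); "grip_force": force on a finger pad.
Only numpy, scipy, OpenCV 4.12 (cv2) and the standard library are available. Lean on these libraries where they do the work, as an engineer would, in place of code of your own. Each camera call takes 0.05 s, during which the arm holds its last target. There are 200 camera calls.

## Working session

There is one attempt and no reset: what is moved stays moved. The work goes in short steps, Python scripts to look and compute and a tool call to move; the robot and the scene stay as the last step left them, time stands still between calls to the robot, and variables do not carry over. Pictures are saved under pics/ and viewed, at most 10 in all, crops included, and the job is handed in when it is done.

Besides the shell and the picture viewer there is one more tool, called after "Call:" in YAML: its name, and indented under it one key for each argument. send_rows: Moves the arm, as the interface text tells. Its arguments: {"type":"object","properties":{"steps":{"type":"array"},"newtons":{"type":"number"}},"required":["steps"]}

```bash
mkdir -p pics; ls; python3 - <<'E'
from bench import ctrl
import cv2, numpy as np
s=ctrl.get_state(); print({k:np.round(v,3).tolist() for k,v in s.items()})
for n in("scene","top"):
    im=ctrl.get_image(n); cv2.imwrite(f"pics/{n}0.png",im["pixels"][:,:,::-1])
    print(n,np.round(im["K"],2).tolist(),im["dist"],np.round(im["cam_to_world"],4).tolist())
E
```

```text
pics
{'time': 0.0, 'joint_positions': [-1.098, 0.322, -0.07, 1.452, 0.023, 1.371, -0.057], 'qd': [0.0, -0.001, 0.001, -0.001, 0.002, -0.001, 0.002], 'joint_torque': [0.0, -49.129, -0.404, -31.253, -0.064, 0.043, 0.0], 'position': [0.288, 0.582, 0.235], 'tool_rot': [-0.714, -3.059, 0.003], 'ft_force': [0.385, 0.276, -0.756], 'torque': [-0.066, -0.028, 0.07], 'grip_force': 0.0, 'grip_width': 1.003}
scene [[458.75, 0.0, 280.43], [0.0, 458.75, 204.89], [0.0, 0.0, 1.0]] [0.02425997 0.         0.         0.         0.        ] [[-0.5788, 0.5359, -0.6146, 1.6157], [0.8154, 0.3897, -0.428, 0.6211], [0.0102, -0.7489, -0.6626, 1.1332], [0.0, 0.0, 0.0, 1.0]]
top [[440.48, 0.0, 281.52], [0.0, 440.48, 200.52], [0.0, 0.0, 1.0]] [-0.13816199  0.          0.          0.          0.        ] [[0.0182, -0.989, 0.1465, 0.4849], [-0.9997, -0.0205, -0.0139, 0.0194], [0.0167, -0.1462, -0.9891, 1.455], [0.0, 0.0, 0.0, 1.0]]
```

View pics/scene0.png

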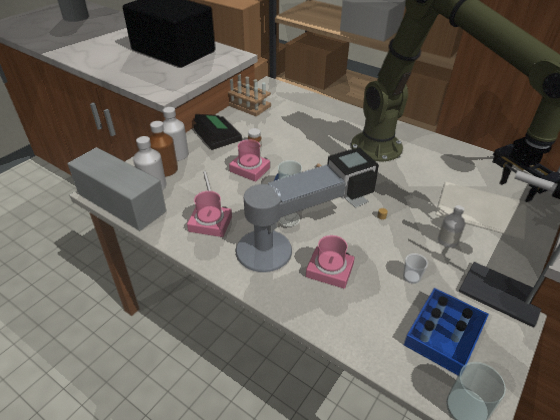

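View pics/top0.png

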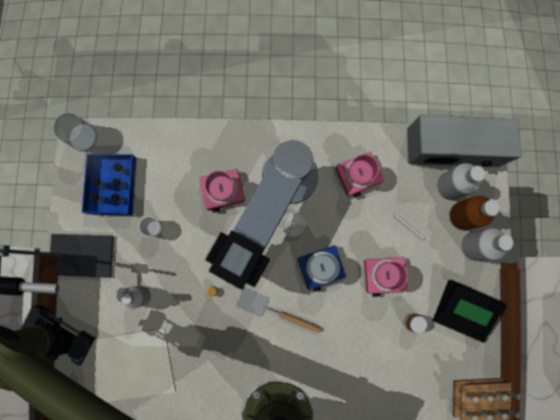

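The top view shows the stand at about (293,160), the head at (238,258), the blue stirrer with its beaker at (322,268), and pink decoys. I'll enlarge it to measure.

```bash
cat > h.py <<'E'
from bench import ctrl
import cv2, numpy as np
def ray(im,px,z):
    n=cv2.undistortPoints(np.array([[px]],float),im["K"],np.array(im["dist"]))[0,0]
    T=np.array(im["cam_to_world"]); d=T[:3,:3]@[n[0],n[1],1]; o=T[:3,3]
    return (o+d*(z-o[2])/d[2])[:2]
def proj(im,P):
    T=np.linalg.inv(np.array(im["cam_to_world"])); P=np.atleast_2d(P).astype(float)
    return cv2.projectPoints(P@T[:3,:3].T+T[:3,3],np.zeros(3),np.zeros(3),im["K"],np.array(im["dist"]))[0][:,0]
def crop(im,n,x,y,w,h,s):
    cv2.imwrite(n,cv2.resize(im["pixels"][y:y+h,x:x+w,::-1],None,fx=s,fy=s,interpolation=cv2.INTER_CUBIC))
E
python3 - <<'E'
from h import *
im=ctrl.get_image("top"); crop(im,"pics/topc.png",190,130,190,150,4)
im=ctrl.get_image("scene"); crop(im,"pics/sc.png",220,130,190,150,4)
E
```

```text
(no output)
```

View pics/topc.png

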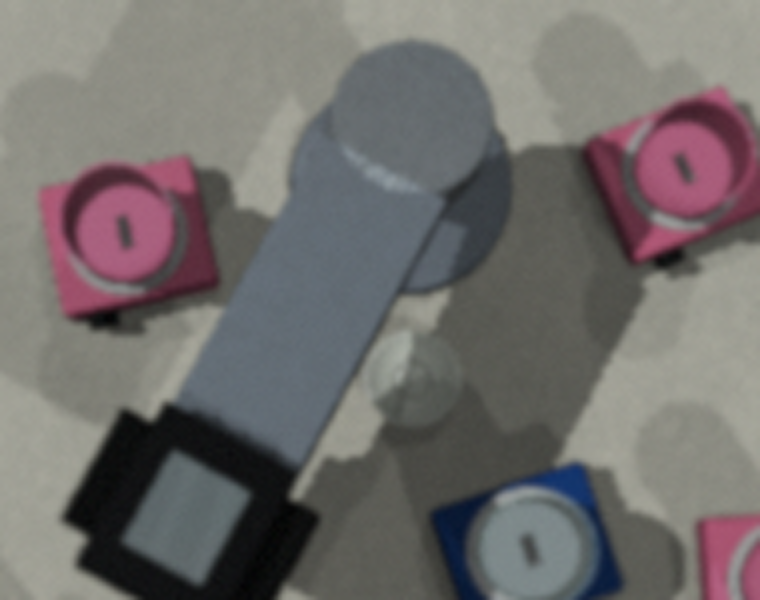

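The crop shows the head display centred at about (187,517), the beaker ring at (532,549) and the foot at (401,183). I'll turn these into positions and check them against the 320 mm radius with an overlay.

```bash
python3 - <<'E'
from h import *
im=ctrl.get_image("top"); c=lambda u,v:((u+.5)/4-.5+190,(v+.5)/4-.5+130)
foot=ray(im,c(401,183),0.01)
for z in(.237,.25,.265): print("top cyl",z,ray(im,c(412,117),z))
disp=ray(im,c(187,517),.273)
for z in(.043,.05,.12): print("beaker ring",z,b:=ray(im,c(532,549),z),np.linalg.norm(b-foot))
print(foot,disp,np.linalg.norm(disp-foot))
d=foot-disp; print("head yaw dir (stand +x):",np.arctan2(d[1],d[0]))
big=cv2.resize(im["pixels"][130:330,190:390,::-1],None,fx=3,fy=3,interpolation=cv2.INTER_CUBIC)
A=np.array(foot); 
def circ(c0,r,z,col):
    t=np.linspace(0,2*np.pi,60); P=np.c_[c0[0]+r*np.cos(t),c0[1]+r*np.sin(t),0*t+z]
    q=(proj(im,P)-[190,130]+.5)*3-.5; cv2.polylines(big,[q.round().astype(int)],True,col,1)
circ(A,.095,.01,(0,255,255)); circ(A,.0,.265,(0,0,255))
u=(disp-A)/np.linalg.norm(disp-A); H=A+.32*u; circ(H,.007,.273,(0,255,0))
v=np.array([-u[1],u[0]])
for z,co,wx,wy in((.273,(0,255,0),.06,.05),(.215,(255,0,255),.045,.078)):
    P=np.array([[*(H+a*wx*u+b*wy*v),z] for a,b in((1,1),(1,-1),(-1,-1),(-1,1))])
    q=(proj(im,P)-[190,130]+.5)*3-.5; cv2.polylines(big,[q.round().astype(int)],True,co,1)
b=ray(im,c(532,549),.05)
circ(b,.045,.12,(0,0,255)); circ(b,.045,.05,(0,255,0))
cv2.imwrite("pics/ov.png",big)
sc=ctrl.get_image("scene"); print([proj(sc,[*b,z]) for z in(.05,.12)])
E
```

```text
top cyl 0.237 [ 0.78550174 -0.02709568]
top cyl 0.25 [ 0.78229374 -0.0265999 ]
top cyl 0.265 [ 0.77859219 -0.02602785]
beaker ring 0.043 [ 0.48288462 -0.13542239] 0.320464173644094
beaker ring 0.05 [ 0.48289479 -0.13465508] 0.3201966157213557
beaker ring 0.12 [ 0.48299644 -0.126982  ] 0.31761062511340377
[ 0.7845714  -0.02733737] [0.50021051 0.12027676] 0.3203920290915508
head yaw dir (stand +x): -0.4788172205027937
[array([[287.93355877, 181.0312368 ]]), array([[288.33330615, 166.15030594]])]
```

View pics/ov.png

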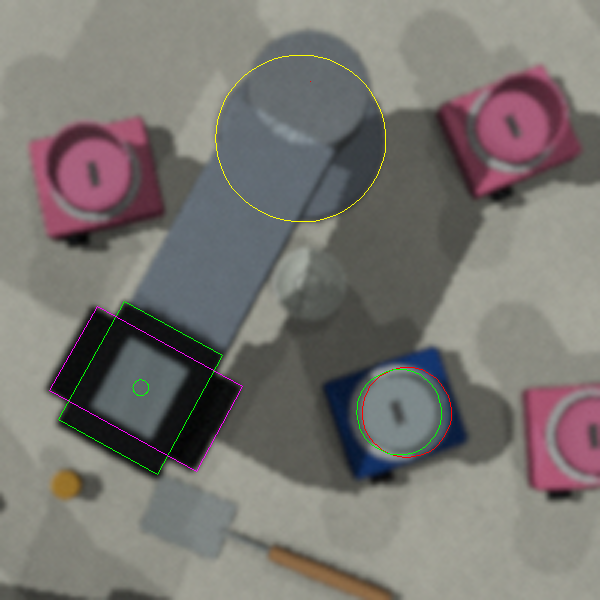

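View pics/sc.png

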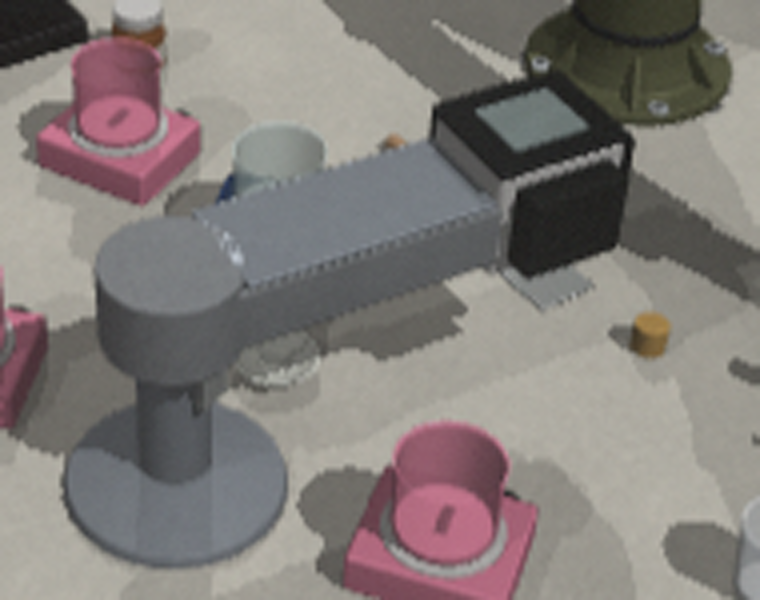

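The overlay fits: the head lies at radius 0.320 m and the beaker at 0.320 m. In the scene crop the rim centre is at about (279,145), i.e. (289.3,166.2) in the full picture, against the predicted (288.3,166.2). I'll look once more at the beaker with candidate circles, and write the boom angle tracker.

```bash
cat >> h.py <<'E'
import os
A=np.array([.7846,-.0273]); PHI0=-.4788
def patch(im,phi,wt=.05,wr=.055):
    u=np.array([-np.cos(phi),-np.sin(phi)]); t=np.array([np.sin(phi),-np.cos(phi)])
    T,R=np.meshgrid(np.linspace(-wt,wt,51),np.linspace(-wr,wr,56))
    P=np.stack([A[0]+(.32+R)*u[0]+T*t[0],A[1]+(.32+R)*u[1]+T*t[1],0*R+.273],-1).reshape(-1,3)
    q=proj(im,P).astype(np.float32).reshape(*R.shape,2)
    g=cv2.cvtColor(im["pixels"],cv2.COLOR_RGB2GRAY).astype(np.float32)
    return cv2.remap(g,q[...,0],q[...,1],cv2.INTER_LINEAR)
def phi(im):
    if not os.path.exists("tpl.npy"): np.save("tpl.npy",patch(im,PHI0))
    t=np.load("tpl.npy"); f=lambda p:cv2.matchTemplate(patch(im,p),t,cv2.TM_CCOEFF_NORMED)[0,0]
    g=np.arange(-.9,.9,.02); s=[f(p) for p in g]; p=g[np.argmax(s)]
    g=np.linspace(p-.02,p+.02,9); s=[f(q) for q in g]; c=np.polyfit(g-p,s,2)
    return p-c[1]/2/c[0],max(s)
def look():
    a=ctrl.get_state()["time"]; p=phi(ctrl.get_image("top")); return a,*p
E
python3 - <<'E'
from h import *
for _ in range(3): print(look())
im=ctrl.get_image("top"); sc=ctrl.get_image("scene"); b=np.array([.482,-.133]); out=[]
for I,x0,y0 in((im,294,238),(sc,262,142)):
    big=cv2.resize(I["pixels"][y0:y0+60,x0:x0+56,::-1],None,fx=7,fy=7,interpolation=cv2.INTER_CUBIC)
    t=np.linspace(0,2*np.pi,60)
    for z,col in((.12,(0,0,255)),(.05,(0,255,0))):
        P=np.c_[b[0]+.045*np.cos(t),b[1]+.045*np.sin(t),0*t+z]
        q=(proj(I,P)-[x0,y0]+.5)*7-.5; cv2.polylines(big,[q.round().astype(int)],True,col,1)
    out.append(big)
cv2.imwrite("pics/bk.png",np.hstack(out))
E
```

```text
(0.3, np.float64(-0.47872981500708695), np.float32(0.9993793))
(0.35, np.float64(-0.47874358012852947), np.float32(0.9990313))
(0.4, np.float64(-0.47872093362159124), np.float32(0.9989901))
```

View pics/bk.png

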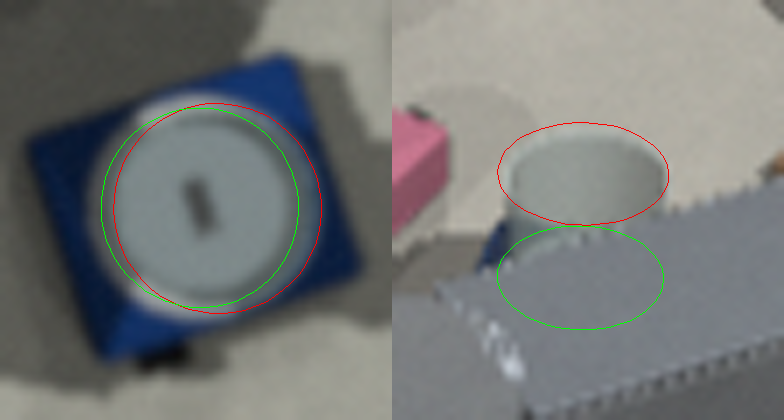

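The candidate circles match the rim in both views, so the beaker is at (0.482, −0.133) and the target phi is +0.336. The boom is at rest at −0.479. The bumper returns energy, so a finger moving at w sends the boom off at 2w, and a finger retreating at v/2 stops a boom moving at v. I'll use that for both push and catch. First I turn the closed gripper so that its flat side faces the pad, then approach.

Call:
send_rows:
  steps:
    - {"turn": 1, "grip": 0}
    - {"turn": 1, "grip": 0}
    - {"turn": 1, "grip": 0}
    - {"turn": 1, "grip": 0}
    - {"turn": 1, "grip": 0}
    - {"turn": 1, "grip": 0}
    - {"turn": 1, "grip": 0}
    - {"turn": 1, "grip": 0}
    - {"turn": 1, "grip": 0}
    - {"turn": 1, "grip": 0}
    - {"turn": 1, "grip": 0}
    - {"turn": 0.4, "grip": 0}

```text
validation failed for argument at $.st...
```

Call:
send_rows:
  steps:
    - {"tx": -0.2, "ty": 0.4, "tz": -0.05}
    - {"tx": -0.34, "ty": 0.67}
    - {"tx": -0.34, "ty": 0.67}
    - {"tx": -0.34, "ty": 0.67}
    - {"tx": -0.34, "ty": 0.67}
    - {"tx": -0.34, "ty": 0.67}
    - {"tx": -0.34, "ty": 0.67}
    - {"tx": -0.34, "ty": 0.67}
    - {"tx": -0.34, "ty": 0.67}
    - {"tx": -0.34, "ty": 0.67}
    - {"tx": -0.15, "ty": 0.26}
    - {}

```text
validation failed for argument at $.st...
```

```bash
cat >> h.py <<'E'
from scipy.spatial.transform import Rotation as Rn
def rep(side=1):
    "gap of finger centre to pad plane (side 1 = left pad), along-boom radius, tool x vs tangent"
    p=look(); s=ctrl.get_state(); P=np.array(s["position"]); f=p[1]
    u=np.array([-np.cos(f),-np.sin(f)]); t=np.array([np.sin(f),-np.cos(f)]); d=P[:2]-A
    X=Rn.from_rotvec(s["tool_rot"]).as_matrix()
    print("t %.2f phi %.4f (%.2f) P %s gap %.4f r %.3f toolx %s -t %s F %s"%(*p,P.round(4),(-side*(d@t))-.078,d@u,X[:,0].round(3),(-t).round(3),np.round(s["ft_force"],2)), "j7",s["joint_positions"][6].round(2) if hasattr(s["joint_positions"][6],'round') else s["joint_positions"][6], "gw",s["grip_width"])
E
python3 -c "
from h import *
rep()"
```

```text
t 0.55 phi -0.4787 (1.00) P [0.2879 0.5828 0.2366] gap 0.2347 r 0.722 toolx [-0.897  0.443 -0.   ] -t [0.461 0.888] F [0.6  0.93 0.55] j7 -0.06 gw 0.9993583838812106
```

The calls were refused, probably because each row needs every field.

Call:
send_rows:
  steps:
    - {"tx": 0, "ty": 0, "tz": 0, "turn": 1, "grip": 0}
    - {"tx": 0, "ty": 0, "tz": 0, "turn": 1, "grip": 0}
    - {"tx": 0, "ty": 0, "tz": 0, "turn": 1, "grip": 0}
    - {"tx": 0, "ty": 0, "tz": 0, "turn": 1, "grip": 0}
    - {"tx": 0, "ty": 0, "tz": 0, "turn": 1, "grip": 0}
    - {"tx": 0, "ty": 0, "tz": 0, "turn": 1, "grip": 0}
    - {"tx": 0, "ty": 0, "tz": 0, "turn": 1, "grip": 0}
    - {"tx": 0, "ty": 0, "tz": 0, "turn": 1, "grip": 0}
    - {"tx": 0, "ty": 0, "tz": 0, "turn": 1, "grip": 0}
    - {"tx": 0, "ty": 0, "tz": 0, "turn": 1, "grip": 0}
    - {"tx": 0, "ty": 0, "tz": 0, "turn": 1, "grip": 0}
    - {"tx": 0, "ty": 0, "tz": 0, "turn": 0.4, "grip": 0}

```text
time: 2.1
position: [0.2879, 0.5828, 0.2366]
tool_rot: [-2.688, -1.627, -0.0]
ft_force: [-0.1, 1.2, -0.3]
grip_width: 0.005
grip_force: 0.0
```

Call:
send_rows:
  steps:
    - {"tx": -0.2, "ty": 0.4, "tz": -0.05, "turn": 0, "grip": 0}
    - {"tx": -0.34, "ty": 0.67, "tz": 0, "turn": 0, "grip": 0}
    - {"tx": -0.34, "ty": 0.67, "tz": 0, "turn": 0, "grip": 0}
    - {"tx": -0.34, "ty": 0.67, "tz": 0, "turn": 0, "grip": 0}
    - {"tx": -0.34, "ty": 0.67, "tz": 0, "turn": 0, "grip": 0}
    - {"tx": -0.34, "ty": 0.67, "tz": 0, "turn": 0, "grip": 0}
    - {"tx": -0.34, "ty": 0.67, "tz": 0, "turn": 0, "grip": 0}
    - {"tx": -0.34, "ty": 0.67, "tz": 0, "turn": 0, "grip": 0}
    - {"tx": -0.34, "ty": 0.67, "tz": 0, "turn": 0, "grip": 0}
    - {"tx": -0.34, "ty": 0.67, "tz": 0, "turn": 0, "grip": 0}
    - {"tx": -0.15, "ty": 0.26, "tz": 0, "turn": 0, "grip": 0}
    - {"tx": 0, "ty": 0, "tz": 0, "turn": 0, "grip": 0}

```text
time: 3.6
position: [0.55, 0.2141, 0.2398]
tool_rot: [-2.688, -1.626, -0.0]
ft_force: [-0.6, 0.6, -0.3]
grip_width: 0.005
grip_force: 0.0
```

```bash
python3 -c "
from h import *
rep()
im=ctrl.get_image('wrist'); cv2.imwrite('pics/w1.png',im['pixels'][:,:,::-1])"
```

```text
t 3.60 phi -0.4783 (1.00) P [0.5491 0.2162 0.2396] gap 0.0298 r 0.321 toolx [0.462 0.887 0.001] -t [0.46  0.888] F [-0.44  0.71  0.48] j7 -0.83 gw 0.0070820447536225385
```

View pics/w1.png

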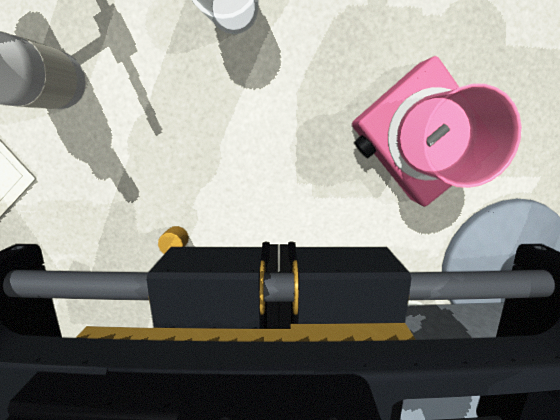

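The wrist view shows the closed fingers at the bottom centre, (280,285), with the left pad behind them out of view and a clear area around. The gap to the face is about 20 mm. Now I push at 20 mm/s.

Call:
send_rows:
  steps:
    - {"tx": -0.08, "ty": 0, "tz": 0, "turn": 0, "grip": 0}
    - {"tx": -0.08, "ty": 0, "tz": 0, "turn": 0, "grip": 0}
    - {"tx": -0.042, "ty": 0, "tz": 0, "turn": 0, "grip": 0}
    - {"tx": -0.042, "ty": 0, "tz": 0, "turn": 0, "grip": 0}
    - {"tx": -0.042, "ty": 0, "tz": 0, "turn": 0, "grip": 0}
    - {"tx": -0.042, "ty": 0, "tz": 0, "turn": 0, "grip": 0}
    - {"tx": -0.042, "ty": 0, "tz": 0, "turn": 0, "grip": 0}
    - {"tx": -0.042, "ty": 0, "tz": 0, "turn": 0, "grip": 0}
    - {"tx": -0.042, "ty": 0, "tz": 0, "turn": 0, "grip": 0}
    - {"tx": -0.042, "ty": 0, "tz": 0, "turn": 0, "grip": 0}
    - {"tx": -0.042, "ty": 0, "tz": 0, "turn": 0, "grip": 0}
    - {"tx": -0.042, "ty": 0, "tz": 0, "turn": 0, "grip": 0}

```text
time: 5.2
position: [0.5334, 0.1849, 0.2396]
tool_rot: [2.686, 1.63, 0.0]
ft_force: [-0.5, 0.1, -0.0]
grip_width: 0.003
grip_force: 0.1
```

Call:
send_rows:
  steps:
    - {"tx": -0.042, "ty": 0, "tz": 0, "turn": 0, "grip": 0}
    - {"tx": -0.042, "ty": 0, "tz": 0, "turn": 0, "grip": 0}
    - {"tx": -0.042, "ty": 0, "tz": 0, "turn": 0, "grip": 0}
    - {"tx": -0.042, "ty": 0, "tz": 0, "turn": 0, "grip": 0}
    - {"tx": -0.042, "ty": 0, "tz": 0, "turn": 0, "grip": 0}
    - {"tx": 0, "ty": 0, "tz": 0, "turn": 0, "grip": 0}

```text
time: 5.95
position: [0.5277, 0.1737, 0.2396]
tool_rot: [-2.686, -1.63, -0.0]
ft_force: [0.2, 0.8, -0.4]
grip_width: 0.006
grip_force: 0.0
```

```bash
python3 -c "
from h import *
rep();look();look();look();rep()"
```

```text
t 5.95 phi -0.3407 (0.99) P [0.5277 0.1739 0.2396] gap 0.0258 r 0.309 toolx [0.462 0.887 0.   ] -t [0.334 0.943] F [ 0.74 -0.5   0.53] j7 -0.8 gw 0.005373522863534091
t 6.15 phi -0.3156 (1.00) P [0.5277 0.1741 0.2396] gap 0.0337 r 0.307 toolx [0.461 0.887 0.   ] -t [0.31  0.951] F [ 0.06  0.39 -0.19] j7 -0.8 gw 0.005375912236682617
```

The boom left at 0.125 rad/s (40 mm/s), as predicted. Now I lift, cross over above the head and get ready on the right side.

Call:
send_rows:
  steps:
    - {"tx": 0, "ty": 0, "tz": -0.5, "turn": 0, "grip": 0}
    - {"tx": 0, "ty": 0, "tz": -0.6, "turn": 0, "grip": 0}
    - {"tx": -0.3, "ty": 0.13, "tz": -0.3, "turn": 0, "grip": 0}
    - {"tx": -0.7, "ty": 0.3, "tz": 0, "turn": 0, "grip": 0}
    - {"tx": -0.75, "ty": 0.33, "tz": 0, "turn": 0, "grip": 0}
    - {"tx": -0.75, "ty": 0.33, "tz": 0, "turn": 0, "grip": 0}
    - {"tx": -0.75, "ty": 0.33, "tz": 0, "turn": 0, "grip": 0}
    - {"tx": -0.75, "ty": 0.33, "tz": 0, "turn": 0, "grip": 0}
    - {"tx": -0.75, "ty": 0.33, "tz": 0, "turn": 0, "grip": 0}
    - {"tx": -0.7, "ty": 0.3, "tz": 0, "turn": 0, "grip": 0}
    - {"tx": -0.27, "ty": 0.12, "tz": 0, "turn": -0.7, "grip": 0}
    - {"tx": 0, "ty": 0, "tz": 0, "turn": -1, "grip": 0}

```text
time: 7.7
position: [0.5003, -0.2036, 0.3231]
tool_rot: [-2.475, -1.934, 0.002]
ft_force: [1.2, 1.0, 1.2]
grip_width: 0.006
grip_force: 0.0
```

Call:
send_rows:
  steps:
    - {"tx": 0, "ty": 0, "tz": 0, "turn": -1, "grip": 0}
    - {"tx": 0, "ty": 0, "tz": 0, "turn": -1, "grip": 0}
    - {"tx": 0, "ty": 0, "tz": 0.3, "turn": -1, "grip": 0}
    - {"tx": 0, "ty": 0, "tz": 0.5, "turn": -1, "grip": 0}
    - {"tx": 0, "ty": 0, "tz": 0.4, "turn": 0, "grip": 0}
    - {"tx": 0, "ty": 0, "tz": 0.2, "turn": 0, "grip": 0}

```text
time: 8.45
position: [0.5007, -0.2005, 0.2379]
tool_rot: [-1.845, -2.54, 0.002]
ft_force: [0.7, 0.3, -0.3]
grip_width: 0.001
grip_force: 0.0
```

```bash
cat >> h.py <<'E'
def pred(t0,p0,w0,tt):
    e=1-np.exp(-(tt-t0)/32); return p0+32*(w0+.03)*e-.03*(tt-t0), (w0+.03)*(1-e)-.03
E
python3 -c "
from h import *
rep(-1);look();look();look();rep(-1)"
```

```text
t 8.45 phi -0.0465 (1.00) P [ 0.5005 -0.2002  0.2371] gap 0.1080 r 0.276 toolx [-0.31   0.951  0.002] -t [0.047 0.999] F [-0.47  0.25 -1.54] j7 0.71 gw 0.006161216211011908
t 8.65 phi -0.0236 (1.00) P [ 0.5027 -0.2002  0.2405] gap 0.1015 r 0.278 toolx [-0.311  0.951 -0.001] -t [0.024 1.   ] F [-0.19  0.51 -0.3 ] j7 0.71 gw 0.009522226616838643
```

Call:
send_rows:
  steps:
    - {"tx": 0, "ty": 0, "tz": 0, "turn": 0, "grip": 0}
    - {"tx": 0, "ty": 0, "tz": 0, "turn": 0, "grip": 0}
    - {"tx": 0, "ty": 0, "tz": 0, "turn": 0, "grip": 0}
    - {"tx": 0, "ty": 0, "tz": 0, "turn": 0, "grip": 0}
    - {"tx": 0, "ty": 0, "tz": 0, "turn": 0, "grip": 0}
    - {"tx": 0, "ty": 0, "tz": 0, "turn": 0, "grip": 0}
    - {"tx": 0, "ty": 0, "tz": 0, "turn": 0, "grip": 0}
    - {"tx": 0, "ty": 0, "tz": 0, "turn": 0, "grip": 0}
    - {"tx": 0, "ty": 0, "tz": 0, "turn": 0, "grip": 0}
    - {"tx": 0, "ty": 0, "tz": 0, "turn": 0, "grip": 0}

```text
time: 9.95
position: [0.5023, -0.1997, 0.2396]
tool_rot: [1.844, 2.543, 0.0]
ft_force: [-0.4, -0.3, 1.1]
grip_width: 0.007
grip_force: 0.0
```

```bash
python3 -c "
from h import *
rep(-1);look();look();rep(-1);t,p,_=look();print(t,p)
w=.1115
for w in(.110,.1125):
  print('at now',pred(8.65,-.0236,w,t))
  w1=pred(8.65,-.0236,w,t)[1]
  tc=np.linspace(t,t+4,2001); f=pred(t,p,w1,tc); i=np.argmin(abs(f[0]-.296)); print('tc',tc[i],f[1][i])
P=np.array(ctrl.get_state()['position'][:2]); d=P-A
from scipy.optimize import brentq
print('touch phi',brentq(lambda f:d@[np.sin(f),-np.cos(f)]-.0875,0,.6))
"
```

```text
t 9.95 phi 0.1174 (1.00) P [ 0.5023 -0.1997  0.2395] gap 0.0602 r 0.301 toolx [-0.311  0.95   0.   ] -t [-0.117  0.993] F [ 0.23  0.1  -0.16] j7 0.71 gw 0.0053301558088057945
t 10.10 phi 0.1325 (1.00) P [ 0.5024 -0.1997  0.2396] gap 0.0556 r 0.303 toolx [-0.311  0.95  -0.   ] -t [-0.132  0.991] F [0.2  0.14 0.14] j7 0.71 gw -0.0012276789975226277
10.15 0.13811275071521942
at now (np.float64(0.1365541364580362), np.float64(0.10358893323568638))
tc 11.724 0.09717701343788124
at now (np.float64(0.14021760318050114), np.float64(0.10597444990060936))
tc 11.686 0.09960184237954825
touch phi 0.2806566388517889
```

Prediction: the boom reaches the contact point at about t=11.7 at 31 mm/s, so I retreat at about 15.4 mm/s starting at about t=11.4.

Call:
send_rows:
  steps:
    - {"tx": 0, "ty": 0, "tz": 0, "turn": 0, "grip": 0}
    - {"tx": 0, "ty": 0, "tz": 0, "turn": 0, "grip": 0}
    - {"tx": 0, "ty": 0, "tz": 0, "turn": 0, "grip": 0}
    - {"tx": 0, "ty": 0, "tz": 0, "turn": 0, "grip": 0}
    - {"tx": 0, "ty": 0, "tz": 0, "turn": 0, "grip": 0}
    - {"tx": 0, "ty": 0, "tz": 0, "turn": 0, "grip": 0}
    - {"tx": 0, "ty": 0, "tz": 0, "turn": 0, "grip": 0}
    - {"tx": 0, "ty": 0, "tz": 0, "turn": 0, "grip": 0}
    - {"tx": 0, "ty": 0, "tz": 0, "turn": 0, "grip": 0}
    - {"tx": -0.016, "ty": 0, "tz": 0, "turn": 0, "grip": 0}
    - {"tx": -0.032, "ty": 0, "tz": 0, "turn": 0, "grip": 0}
    - {"tx": -0.032, "ty": 0, "tz": 0, "turn": 0, "grip": 0}

```text
time: 11.7
position: [0.5039, -0.2045, 0.2396]
tool_rot: [1.844, 2.543, 0.0]
ft_force: [0.5, 0.2, 0.2]
grip_width: 0.001
grip_force: 0.0
```

Call:
send_rows:
  steps:
    - {"tx": -0.032, "ty": 0, "tz": 0, "turn": 0, "grip": 0}
    - {"tx": -0.032, "ty": 0, "tz": 0, "turn": 0, "grip": 0}
    - {"tx": -0.032, "ty": 0, "tz": 0, "turn": 0, "grip": 0}
    - {"tx": -0.032, "ty": 0, "tz": 0, "turn": 0, "grip": 0}
    - {"tx": -0.032, "ty": 0, "tz": 0, "turn": 0, "grip": 0}
    - {"tx": -0.032, "ty": 0, "tz": 0, "turn": 0, "grip": 0}
    - {"tx": -0.032, "ty": 0, "tz": 0, "turn": 0, "grip": 0}
    - {"tx": -0.032, "ty": 0, "tz": 0, "turn": 0, "grip": 0}
    - {"tx": -0.032, "ty": 0, "tz": 0, "turn": 0, "grip": 0}
    - {"tx": -0.032, "ty": 0, "tz": 0, "turn": 0, "grip": 0}
    - {"tx": -0.032, "ty": 0, "tz": 0, "turn": 0, "grip": 0}

```text
time: 13.08
position: [0.5104, -0.2245, 0.2396]
tool_rot: [1.844, 2.543, 0.0]
ft_force: [0.7, -0.4, -1.1]
grip_width: 0.002
grip_force: 0.0
```

```bash
python3 -c "
from h import *
rep(-1);print(look());look();look();rep(-1)"
```

```text
t 13.07 phi 0.3290 (0.99) P [ 0.5105 -0.2248  0.2396] gap 0.0203 r 0.323 toolx [-0.311  0.951 -0.   ] -t [-0.323  0.946] F [ 0.07  0.44 -0.13] j7 0.78 gw 0.0053976721523556846
(13.125, np.float64(0.329031305750894), np.float32(0.9948396))
t 13.28 phi 0.3290 (0.99) P [ 0.5104 -0.2243  0.2396] gap 0.0198 r 0.323 toolx [-0.311  0.95   0.   ] -t [-0.323  0.946] F [ 0.7  -0.32  0.04] j7 0.78 gw 0.004721056462296731
```

It came to rest at phi 0.329, about 2 mm from my target. I back away and check that it stays put and is centred.

Call:
send_rows:
  steps:
    - {"tx": -0.1, "ty": 0, "tz": 0, "turn": 0, "grip": 0}
    - {"tx": -0.3, "ty": 0, "tz": 0, "turn": 0, "grip": 0}
    - {"tx": -0.4, "ty": 0, "tz": 0, "turn": 0, "grip": 0}
    - {"tx": -0.4, "ty": 0, "tz": 0, "turn": 0, "grip": 0}
    - {"tx": -0.4, "ty": 0, "tz": 0, "turn": 0, "grip": 0}
    - {"tx": -0.2, "ty": 0, "tz": 0, "turn": 0, "grip": 0}
    - {"tx": 0, "ty": 0, "tz": 0, "turn": 0, "grip": 0}
    - {"tx": 0, "ty": 0, "tz": 0, "turn": 0, "grip": 0}
    - {"tx": 0, "ty": 0, "tz": 0, "turn": 0, "grip": 0}
    - {"tx": 0, "ty": 0, "tz": 0, "turn": 0, "grip": 0}
    - {"tx": 0, "ty": 0, "tz": 0, "turn": 0, "grip": 0}
    - {"tx": 0, "ty": 0, "tz": 0, "turn": 0, "grip": 0}

```text
time: 14.82
position: [0.544, -0.3269, 0.2396]
tool_rot: [1.844, 2.544, 0.0]
ft_force: [-0.2, -0.5, 0.3]
grip_width: 0.003
grip_force: 0.0
```

```bash
python3 -c "
from h import *
rep(-1)
sc=ctrl.get_image('scene'); tp=ctrl.get_image('top'); out=[]
b=np.array([.482,-.133]); f=.329; u=np.array([-np.cos(f),-np.sin(f)]); H=A+.32*u; v=np.array([-u[1],u[0]])
print('tip offset',H-b)
for I,x0,y0 in((sc,240,110),(tp,285,215)):
    s=5; big=cv2.resize(I['pixels'][y0:y0+80,x0:x0+76,::-1],None,fx=s,fy=s,interpolation=cv2.INTER_CUBIC)
    t=np.linspace(0,2*np.pi,60)
    P1=np.c_[b[0]+.045*np.cos(t),b[1]+.045*np.sin(t),0*t+.12]
    P2=np.array([[*(H+a*.06*u+c*.05*v),.265] for a,c in((1,1),(1,-1),(-1,-1),(-1,1))])
    P3=np.array([[*H,.165],[*H,.135]])
    for P,c in((P1,(0,0,255)),(P2,(0,255,0)),(P3,(255,0,255))):
        q=(proj(I,P)-[x0,y0]+.5)*s-.5; cv2.polylines(big,[q.round().astype(int)],True,c,1)
    out.append(big)
cv2.imwrite('pics/chk.png',np.hstack(out))"
```

```text
t 14.82 phi 0.3291 (0.99) P [ 0.544  -0.3269  0.2396] gap 0.1278 r 0.325 toolx [-0.311  0.95   0.   ] -t [-0.323  0.946] F [-0.26  0.28 -0.19] j7 1.01 gw 0.0053382027743590806
tip offset [-0.00023709  0.00230902]
```

View pics/chk.png

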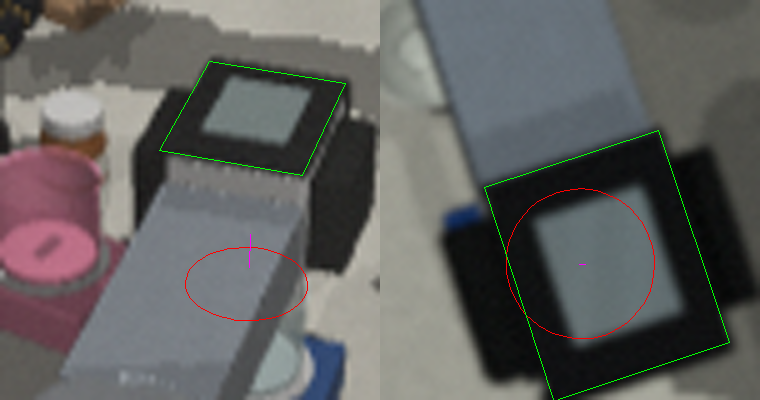

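In the scene half (left) the head top outline fits at about (250,118). In the top half (right) the head outline fits with the tip at (582,264), close to the rim centre at (581,264). The measured offset is about 2 mm. Now I let it stand.

Call:
send_rows:
  steps:
    - {"tx": 0, "ty": 0, "tz": 0, "turn": 0, "grip": 0}
    - {"tx": 0, "ty": 0, "tz": 0, "turn": 0, "grip": 0}
    - {"tx": 0, "ty": 0, "tz": 0, "turn": 0, "grip": 0}
    - {"tx": 0, "ty": 0, "tz": 0, "turn": 0, "grip": 0}
    - {"tx": 0, "ty": 0, "tz": 0, "turn": 0, "grip": 0}
    - {"tx": 0, "ty": 0, "tz": 0, "turn": 0, "grip": 0}
    - {"tx": 0, "ty": 0, "tz": 0, "turn": 0, "grip": 0}
    - {"tx": 0, "ty": 0, "tz": 0, "turn": 0, "grip": 0}
    - {"tx": 0, "ty": 0, "tz": 0, "turn": 0, "grip": 0}
    - {"tx": 0, "ty": 0, "tz": 0, "turn": 0, "grip": 0}
    - {"tx": 0, "ty": 0, "tz": 0, "turn": 0, "grip": 0}
    - {"tx": 0, "ty": 0, "tz": 0, "turn": 0, "grip": 0}

```text
time: 16.48
position: [0.544, -0.327, 0.2396]
tool_rot: [1.844, 2.543, 0.0]
ft_force: [0.5, -0.5, 0.2]
grip_width: 0.003
grip_force: 0.0
```

Call:
send_rows:
  steps:
    - {"tx": 0, "ty": 0, "tz": 0, "turn": 0, "grip": 0}
    - {"tx": 0, "ty": 0, "tz": 0, "turn": 0, "grip": 0}
    - {"tx": 0, "ty": 0, "tz": 0, "turn": 0, "grip": 0}
    - {"tx": 0, "ty": 0, "tz": 0, "turn": 0, "grip": 0}
    - {"tx": 0, "ty": 0, "tz": 0, "turn": 0, "grip": 0}
    - {"tx": 0, "ty": 0, "tz": 0, "turn": 0, "grip": 0}
    - {"tx": 0, "ty": 0, "tz": 0, "turn": 0, "grip": 0}
    - {"tx": 0, "ty": 0, "tz": 0, "turn": 0, "grip": 0}
    - {"tx": 0, "ty": 0, "tz": 0, "turn": 0, "grip": 0}
    - {"tx": 0, "ty": 0, "tz": 0, "turn": 0, "grip": 0}
    - {"tx": 0, "ty": 0, "tz": 0, "turn": 0, "grip": 0}
    - {"tx": 0, "ty": 0, "tz": 0, "turn": 0, "grip": 0}

```text
time: 17.98
position: [0.544, -0.327, 0.2395]
tool_rot: [1.844, 2.543, 0.0]
ft_force: [0.2, 0.0, -0.5]
grip_width: 0.011
grip_force: 0.0
```

Call:
send_rows:
  steps:
    - {"tx": 0, "ty": 0, "tz": 0, "turn": 0, "grip": 0}
    - {"tx": 0, "ty": 0, "tz": 0, "turn": 0, "grip": 0}
    - {"tx": 0, "ty": 0, "tz": 0, "turn": 0, "grip": 0}
    - {"tx": 0, "ty": 0, "tz": 0, "turn": 0, "grip": 0}
    - {"tx": 0, "ty": 0, "tz": 0, "turn": 0, "grip": 0}
    - {"tx": 0, "ty": 0, "tz": 0, "turn": 0, "grip": 0}
    - {"tx": 0, "ty": 0, "tz": 0, "turn": 0, "grip": 0}
    - {"tx": 0, "ty": 0, "tz": 0, "turn": 0, "grip": 0}
    - {"tx": 0, "ty": 0, "tz": 0, "turn": 0, "grip": 0}
    - {"tx": 0, "ty": 0, "tz": 0, "turn": 0, "grip": 0}
    - {"tx": 0, "ty": 0, "tz": 0, "turn": 0, "grip": 0}
    - {"tx": 0, "ty": 0, "tz": 0, "turn": 0, "grip": 0}

```text
time: 19.48
position: [0.544, -0.327, 0.2396]
tool_rot: [1.844, 2.543, 0.0]
ft_force: [-0.3, 0.4, -0.9]
grip_width: 0.006
grip_force: 0.0
```

Call:
send_rows:
  steps:
    - {"tx": 0, "ty": 0, "tz": 0, "turn": 0, "grip": 0}
    - {"tx": 0, "ty": 0, "tz": 0, "turn": 0, "grip": 0}
    - {"tx": 0, "ty": 0, "tz": 0, "turn": 0, "grip": 0}
    - {"tx": 0, "ty": 0, "tz": 0, "turn": 0, "grip": 0}
    - {"tx": 0, "ty": 0, "tz": 0, "turn": 0, "grip": 0}
    - {"tx": 0, "ty": 0, "tz": 0, "turn": 0, "grip": 0}
    - {"tx": 0, "ty": 0, "tz": 0, "turn": 0, "grip": 0}
    - {"tx": 0, "ty": 0, "tz": 0, "turn": 0, "grip": 0}
    - {"tx": 0, "ty": 0, "tz": 0, "turn": 0, "grip": 0}
    - {"tx": 0, "ty": 0, "tz": 0, "turn": 0, "grip": 0}
    - {"tx": 0, "ty": 0, "tz": 0, "turn": 0, "grip": 0}
    - {"tx": 0, "ty": 0, "tz": 0, "turn": 0, "grip": 0}

```text
time: 20.98
position: [0.544, -0.327, 0.2395]
tool_rot: [1.844, 2.543, 0.0]
ft_force: [0.6, 0.3, 1.0]
grip_width: 0.005
grip_force: 0.0
```

```bash
python3 -c "
from h import *
l=look(); print(l)
if abs(l[1]-.332)<.01: print(ctrl.close_job())"
```

```text
(20.975, np.float64(0.3291190549057414), np.float32(0.9948424))
the job is handed in; nothing more can be done
None
```

The job is handed in: the electrode came to rest about 2 mm (by camera) from the centre of the beaker mouth and stood still, with nothing touching the boom, for over 7 s (21 s in all).

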